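Hand the kit row across the bench in reverse order

TASK

The four parts on the plywood board stand in assembly order; the builder across the bench starts from the other end, so move them all to the pink tray in reverse order, one part to a pocket: the part nearest the robot goes into the pocket farthest from the robot, and so on until the farthest part is in the nearest pocket. Keep each part upright and set it down gently, without dropping it, so that it stands flat on the floor of its pocket.

Things in the scene. Friction and masses are not known exactly. Their poses are not given: they have to be found in the camera images.
- board: feed board: flat plywood strip fixed on the bench, left or right of the robot, 262 mm long (x), 70 wide (y), 8 thick. Origin: centre of its underside; its x runs along the row, away from the robot (within 20 degrees). Four places at x = -90, -30, 30, 90 mm, y = 0, each with one pad and on it one part, in any order
- tray: pink printed tray fixed on the bench, on the robot's other side from the board, 243 mm long (x), 63 wide (y). Four empty square pockets in a row, 57 x 57 mm inside, centres at x = -90, -30, 30, 90 mm, y = 0. Floor 4 mm thick; walls and ribs 3 mm thick, tops 10 mm above the bench. Origin: centre of its underside; its x runs along the row, away from the robot (within 20 degrees)
- capacitor: can capacitor: upright black cylinder, 32 mm diameter, 50 mm high, silvery disc and two 4 mm high brass terminals on top. 60 g, more or less. Origin: centre of its underside, which stands 12 mm above the bench at the start; z up. Turned any way about z
- heatsink: heat sink: upright block of bare aluminium with six thin fins side by side, seen from above as a comb; 36 mm long (x, along the fins), 34 wide (y), 44 high. 90 g, more or less. Origin: centre of its underside, which stands 12 mm above the bench at the start; z up. Its x lies within 9 degrees of the board's x at the start; grip it across y
- transformer: small transformer: dark steel core with a copper winding bulging from both sides between white flanges; 36 mm long (x), 32 wide over the winding (y), 44 high. 200 g, more or less. Origin: centre of its underside, which stands 12 mm above the bench at the start; z up. Its x lies within 9 degrees of the board's x at the start; grip it across y
- reel: solder reel: upright spool with white flanges of 36 mm diameter at top and bottom, grey wire between, black hub hole seen on top; 46 mm high. 150 g, more or less. Origin: centre of its underside, which stands 12 mm above the bench at the start; z up. Turned any way about z
- capacitor_pad: round (50 mm) blue silicone parking pad, 4 mm thick, fixed on the board and never to be moved; the capacitor stands on its middle at the start, so it goes on marking where the capacitor stood. Origin: centre of its underside, 8 mm above the bench; axes as the board's.
- heatsink_pad: square (48 x 48 mm) blue silicone parking pad, 4 mm thick, fixed on the board and never to be moved; the heat sink stands on its middle at the start, so it goes on marking where the heat sink stood. Origin: centre of its underside, 8 mm above the bench; axes as the board's.
- transformer_pad: oblong (52 x 38 mm) blue silicone parking pad, 4 mm thick, fixed on the board and never to be moved; the transformer stands on its middle at the start, so it goes on marking where the transformer stood. Origin: centre of its underside, 8 mm above the bench; axes as the board's.
- reel_pad: cross-shaped (54 mm over the arms, arms 24 mm wide) blue silicone parking pad, 4 mm thick, fixed on the board and never to be moved; the reel stands on its middle at the start, so it goes on marking where the reel stood. Origin: centre of its underside, 8 mm above the bench; axes as the board's.
Not all that is in view belongs to the job. Leave any blue look-alike of the reel alone. Leave any blue look-alike of the heatsink alone.

How it is judged:
By the outcome, as a careful person would: the job done as asked, in the order asked, and still so for the second after the job is handed in, with the robot touching nothing.
It also fails if it takes over 112 s, if anything falls off the work surface, if the arm or the gripper's body presses on something with over 40 N, if the wrist force passes 120 N, or if a joint passes its speed limit or range.

ROBOT

A 6-joint arm with a two-finger parallel gripper is mounted at the origin on the work surface. World frame = base frame: x ahead of the robot, y to its left, z up, the work surface at z = 0. Lengths are in mm, angles in degrees, forces in N, time in s.
With the tool pointing down it reaches from about 350 to 850 mm from the base axis. Payload 8.1 kg.
Tool frame: the origin (TCP) lies midway between the tips of the shut fingers; the grasp point (between the pads) lies 19 mm behind it; x points along the fingers, y is the direction in which the jaws open and shut, and the axes are right-handed (so a half turn about x gives the same grasp; the last joint's range is limited). The gripper opens to 85 mm and grips with 20 to 120 N. Pads are 22 mm wide; open, the fingers measure 114 mm over their backs; the gripper's body (76 mm by 85 mm) begins 54 mm behind the grasp point. The pads swing forward as they close: fully open they stand 13 mm farther back than shut.
Start: joints at [65.466, 7.471, 85.268, -0, 87.261, -4.893], TCP at [201.654, 565.103, 231.292] pointing down, gripper open.
Joint ranges: [-169.43, 169.43], [-51.17, 129.36], [1.28, 143.12], [-76.62, 256.62], [0, 156.53], [-152.29, 152.29]. Speed limits (degrees/s): [136.94, 136.94, 159.86, 180, 180, 180].

INTERFACE

Orientations are given as [roll, pitch, yaw] about the fixed x, y, z axes, in that order (R = Rz(yaw) Ry(pitch) Rx(roll)).
In Python, from bench import r gives the robot as it stands.
- The arm moves only by the tool move_arm, never from a script. Its argument "deltas" is a list of rows, each a list of 2 entries, a list of its own where there are three numbers: the shift along the tool's x, y, z in mm, then the turn about the tool's x in degrees. A call has 1 to 12 rows; each row is the pose to reach, as a shift and turn from the pose measured when the call began, along the tool's axes at that moment; what a row does not reach only later rows make up. A row lasts 1/8 s, in which the tool goes at most 62.5 mm and 10.7 degrees, less where a joint would pass 70% of its speed; a pose out of reach is approached as far as the arm can. A call with a gripper value outside its range is refused whole. "jaw" is the opening, from -1 (shut) to 1 (fully open), set as the call begins (left out, the last holds). The fingers move at their own pace and stop on an object; "squeeze" is the grip in N (left out, the last holds). Time passes only in rows, so rows that repeat a pose let the fingers close. It gives the time, the measured TCP pose, the force and the opening at its end, in the units of the state.
- r.sense(): the state, without advancing time (a new reading comes with each control period).
- r.snapshot(name): name is "side" or "top"; returns (picture, depth): 420x560x3 uint8, red, green, blue; 420x560 float32, mm along the optical axis (not along the pixel's ray), 0 where there is no reading.
- r.get_calibration(name): a dict with "fovy" (degrees; the focal length in pixels is half the picture's height over the tangent of half this angle, whatever the lens; pixels are square), "cx", "cy" (the principal point, pixels), "position" and "attitude" of the camera in the world. Camera axes: x right, y down, z forward; pixel columns grow to the right and rows downward; lengths in mm; the calibration is good to about 2 mm. A picture is of the moment at which its call begins. get_calibration takes no time and is no camera call.
- r.hand_in(): hands the job in, once; it reports no verdict.
The state is a dict: "time": time; "joint_pos": joint angles; "qd": joint speeds; "joint_efforts": joint torques, N m; "tool_pos": TCP position; "tcp_rot": TCP orientation; "ft_force": force on the tool from outside, world axes, zero at the start; "wrist_torque": the same for the moment, N m; "finger_gap": finger opening in mm.
Only numpy, scipy, OpenCV 4.12 (cv2) and the standard library are available. Lean on these libraries where they do the work, as an engineer would, in place of code of your own. Each camera call takes 0.05 s, during which the arm holds its last target. There are 200 camera calls.

## Working session

There is one attempt and no reset: what is moved stays moved. The work goes in short steps, Python scripts to look and compute and a tool call to move; the robot and the scene stay as the last step left them, time stands still between calls to the robot, and variables do not carry over. Pictures are saved under pics/ and viewed, about 12 in all and at most 16, crops included, and the job is handed in when it is done.

Besides the shell and the picture viewer there is one more tool, called after "Call:" in YAML: its name, and indented under it one key for each argument. move_arm: Moves the arm, as the interface text tells. Its arguments: {"type":"object","properties":{"deltas":{"type":"array","items":{"type":"array"}},"jaw":{"type":"number"},"squeeze":{"type":"number"}},"required":["deltas"]}

```bash
ls; mkdir -p pics
python3 - <<'E'
from bench import r
import cv2,numpy as np
for n in("side","top"):
    p,d=r.snapshot(n); np.savez(f"{n}0.npz",p=p,d=d); cv2.imwrite(f"pics/{n}0.png",p[:,:,::-1]); print(n,r.get_calibration(n))
print(r.sense())
E
```

```text
pics
side {'fovy': 51.01448713713691, 'cx': 280.57232375922575, 'cy': 213.84851160982464, 'position': array([ 230.22614529, -475.73106009,  570.59272284]), 'attitude': array([-1.31471557e+02,  1.26445035e-01, -3.57592963e+01])}
top {'fovy': 48.96198008057439, 'cx': 276.4311750051431, 'cy': 207.84724056381953, 'position': array([457.95063811,  32.05247279, 759.49757137]), 'attitude': array([-170.23728375,   -0.48525505,  -88.72071266])}
{'time': 0.1, 'joint_pos': array([ 6.54657314e+01,  7.51136852e+00,  8.53222785e+01,  5.78203444e-04,
        8.72617973e+01, -4.89157806e+00]), 'qd': array([-0.00059801, -0.02366615, -0.10154156, -0.01658992, -0.006781  ,
       -0.00250915]), 'joint_efforts': array([ 1.75639943e-03, -5.70952427e+01, -5.01941442e+01, -3.10837722e-04,
        8.31239362e-03, -1.15740550e-04]), 'tool_pos': array([201.44904345, 564.65168597, 230.35050293]), 'tcp_rot': array([ -95.2382483 ,   89.90455388, -114.88096692]), 'ft_force': array([ 0.11459943, -0.29861576, -0.32818136]), 'wrist_torque': array([ 0.0234591 , -0.03005521,  0.02536024]), 'finger_gap': 85.37709016904593}
```

View pics/top0.png

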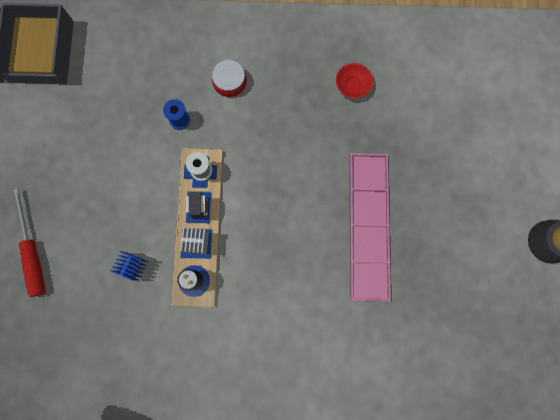

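View pics/side0.png

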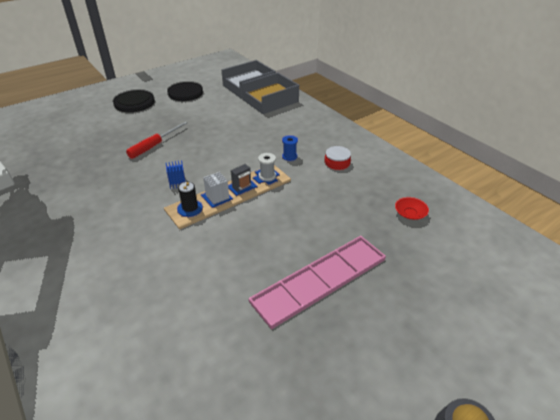

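Along the board in the top view, near to far: capacitor (191,280), heat sink (196,242), transformer (198,205), reel (198,165). The pink tray is at (370,227). The two blue look-alikes, at (128,265) and (176,113), are off the board, so I'll leave them alone.

```bash
cat > h.py <<'E'
import numpy as np,cv2
from scipy.spatial.transform import Rotation as R
from bench import r
def cam(n):
    c=r.get_calibration(n); return c,R.from_euler('xyz',c['attitude'],degrees=True).as_matrix(),210/np.tan(np.radians(c['fovy']/2))
def cast(n,uv,z):
    c,M,f=cam(n); uv=np.atleast_2d(np.asarray(uv,float))
    d=np.c_[(uv[:,0]-c['cx'])/f,(uv[:,1]-c['cy'])/f,np.ones(len(uv))]@M.T
    return (c['position']+d*((z-c['position'][2])/d[:,2])[:,None])[:,:2]
def cloud(n,d):
    c,M,f=cam(n); v,u=np.mgrid[:420,:560]
    return np.stack([(u-c['cx'])/f*d,(v-c['cy'])/f*d,d],-1)@M.T+c['position']
def rect(P):
    # centre, long-axis yaw in (-90,90], sizes
    (c,s,a)=cv2.minAreaRect(P.astype(np.float32)); 
    if s[0]<s[1]: a+=90; s=s[::-1]
    return np.round(c,1),round((a+90)%180-90,1),np.round(s,1)
def go(x,y,z,yaw):
    """tool-axis shift and turn to reach world pose with jaw direction (mod 180) at yaw"""
    s=r.sense(); M=R.from_euler('xyz',s['tcp_rot'],degrees=True).as_matrix()
    d=M.T@(np.array([x,y,z])-s['tool_pos'])
    j=np.degrees(np.arctan2(M[1,1],M[0,1])); t=(yaw-j+90)%180-90
    print('delta',np.round(d,1),'turn',round(-t,1),'(tool x down)', 'jaw now',round(j,1),'xaxis',np.round(M[:,0],3))
E
python3 - <<'E'
from h import *
for n in("top","side"):
    q=np.load(n+"0.npz"); p,d=q['p'],q['d']; hsv=cv2.cvtColor(p,cv2.COLOR_RGB2HSV); X=cloud(n,d)
    def big(m):
        k,l,s,_=cv2.connectedComponentsWithStats(m.astype(np.uint8)); i=1+s[1:,4].argmax(); return l==i
    H,S,V=hsv[...,0],hsv[...,1],hsv[...,2]
    m=big((H>155)&(H<172)&(S>60)); v,u=np.nonzero(m); print(n,'tray',rect(cast(n,np.c_[u,v],8)), 'tops',rect(X[m][:,:2]),'z',np.percentile(X[m][:,2],[5,50,95]).round(1))
    w=(H>10)&(H<25)&(S>60)&(V>110)
    w[:, :]&=(X[...,2]>0)&(X[...,2]<20)&(X[...,1]>60)&(X[...,0]<620)
    m=big(cv2.morphologyEx(w.astype(np.uint8),cv2.MORPH_CLOSE,np.ones((25,25)))>0)&w
    v,u=np.nonzero(m); B=rect(cast(n,np.c_[u,v],8)); print('board',B,'z',np.median(X[m][:,2]).round(1))
    a=np.radians(B[1]); e=np.array([[np.cos(a),np.sin(a)],[-np.sin(a),np.cos(a)]])
    L=(X[...,:2]-B[0])@e.T
    t=(abs(L[...,0])<131)&(abs(L[...,1])<38)&(X[...,2]>48)&(X[...,2]<75)&(d>0)
    k,l,s,c=cv2.connectedComponentsWithStats(t.astype(np.uint8))
    for i in range(1,k):
        if s[i,4]<30: continue
        Q=X[l==i]; print(' part px',c[i].round(),s[i,4],'rect',rect(Q[:,:2]),'local',((rect(Q[:,:2])[0]-B[0])@e.T).round(1),'z95',np.percentile(Q[:,2],95).round(1))
c=cv2.resize(np.load("top0.npz")['p'][95:315,100:240,::-1],None,fx=2.7,fy=2.7,interpolation=2); cv2.imwrite("pics/crop.png",c)
E
```

```text
top tray (array([ 562.7, -125.3]), -0.3, array([243.2,  64.5])) tops (array([563. , -64.5]), -0.6, array([243.2, 190.9])) z [ 2.   4.4 10.7]
board (array([523.1, 158.1]), -0.3, array([194.6,  69.1])) z 8.2
 part px [197. 165.] 296 rect (array([641.8, 154.9]), -89.9, array([35. , 24.1])) local [118.7  -2.6] z95 60.2
 part px [195. 203.] 390 rect (array([584.3, 156.4]), 5.6, array([36.5, 31.1])) local [61.2 -1.4] z95 57.7
 part px [192. 240.] 380 rect (array([527.1, 156.1]), -3.9, array([36.2, 34.2])) local [ 4. -2.] z95 58.1
 part px [188. 279.] 376 rect (array([467.3, 158.7]), -88.9, array([30.8, 29.6])) local [-55.8   0.3] z95 65.8
side tray (array([ 561.8, -125.8]), -0.0, array([246. ,  68.6])) tops (array([ 417. , -227.3]), 35.3, array([592.1, 189.2])) z [1.5 3.7 9.7]
board (array([521.8, 154.3]), -0.7, array([195.7,  75. ])) z 7.0
 part px [265. 159.] 132 rect (array([641.5, 155.9]), 89.2, array([36.4, 22.4])) local [119.7   3.1] z95 58.9
 part px [240. 170.] 176 rect (array([584.5, 154.1]), -0.0, array([37.7, 26.2])) local [62.7  0.6] z95 56.6
 part px [215. 180.] 259 rect (array([527.4, 157.8]), -4.6, array([37., 37.])) local [5.6 3.6] z95 56.2
 part px [186. 189.] 226 rect (array([467. , 159.4]), 79.2, array([32. , 30.7])) local [-54.9   4.4] z95 64.5
```

View pics/crop.png

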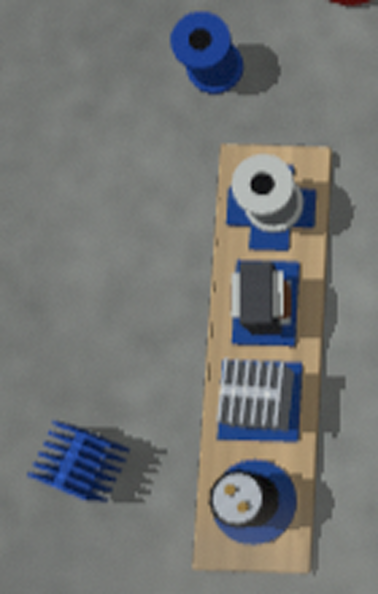

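Run:
```python
from h import *
q=np.load("top0.npz"); p,d=q['p'],q['d']; hsv=cv2.cvtColor(p,cv2.COLOR_RGB2HSV); X=cloud("top",d)
H,S,V=[hsv[...,i] for i in range(3)]
w=(H>10)&(H<25)&(S>60)&(V>80)&(X[...,2]<20); w[:140]=0;w[320:]=0;w[:,:160]=0;w[:,240:]=0
v,u=np.nonzero(w);print('board',rect(cast("top",np.c_[u,v],8)))
for nm in("top","side"):
  q=np.load(nm+"0.npz");X=cloud(nm,q['d'])
  for n,x,z0,z1 in(("reel",645,55,64),("tra",584,50,62),("hs",527,51,62),("cap",467,57,63)):
    t=(abs(X[...,0]-x)<29)&(abs(X[...,1]-156)<30)&(X[...,2]>z0)&(X[...,2]<z1); Q=X[t][:,:2]
    print(nm,n,len(Q),rect(Q),cv2.minEnclosingCircle(Q.astype(np.float32)))
go(468,159,100,85)
```

```text
board (array([555.9, 157.4]), -0.4, array([260.1,  69.9]))
top reel 411 (array([647.8, 154.8]), 4.3, array([35.9, 34.6])) ((647.9415283203125, 155.4942169189453), 18.424739837646484)
top tra 319 (array([584.6, 155.9]), 2.6, array([36.4, 28.4])) ((584.589111328125, 155.80941772460938), 19.817611694335938)
top hs 335 (array([527.1, 156.1]), -4.0, array([36.2, 34.2])) ((527.265625, 155.97747802734375), 24.483287811279297)
top cap 211 (array([467.3, 158.7]), -88.6, array([30.7, 29.6])) ((467.5281982421875, 159.20863342285156), 15.916865348815918)
side reel 150 (array([647.5, 155.2]), 55.9, array([35.4, 35. ])) ((647.9075927734375, 155.58949279785156), 19.13878059387207)
side tra 136 (array([584.3, 155. ]), -2.8, array([37.1, 25.5])) ((584.4871826171875, 156.970703125), 20.35266876220703)
side hs 231 (array([527.3, 158. ]), 86.0, array([37., 37.])) ((526.4562377929688, 157.78317260742188), 24.84766960144043)
side cap 129 (array([468.6, 159.5]), 22.4, array([32.7, 29.1])) ((468.81549072265625, 158.75515747070312), 17.058942794799805)
delta [ 130.8 -292.2  387.4] turn -14.6 (tool x down) jaw now 70.4 xaxis [-0.001 -0.002 -1.   ]
```

Call:
move_arm:
  deltas:
    - [[130,-292,387],-19.6]
    - [[130,-292,387],-19.6]
    - [[130,-292,387],-19.6]
    - [[130,-292,387],-19.6]
    - [[130,-292,387],-19.6]
    - [[130,-292,387],-19.6]
    - [[130,-292,387],-19.6]
    - [[130,-292,387],-19.6]
    - [[130,-292,387],-19.6]
    - [[130,-292,387],-19.6]
    - [[130,-292,387],-19.6]
    - [[130,-292,387],-19.6]
  jaw: 1

```text
time: 1.6
tool_pos: [467.4, 160.6, 101.2]
tcp_rot: [-93.1, 89.9, -93.0]
ft_force: [-0.4, 0.1, -0.7]
finger_gap: 85.4
```

Run:
```python
from h import *
go(468,159,24,90); print(r.sense()['joint_pos'].round(1))
```

```text
delta [77.2 -1.5  0.6] turn 0.1 (tool x down) jaw now 90.1 xaxis [-0.    -0.001 -1.   ]
[ 1.31e+01 -3.00e+00  1.10e+02 -1.00e-01  7.30e+01 -7.70e+01]
```

Call:
move_arm:
  deltas:
    - [[30,-1.5,0.5],0]
    - [[60,-1.5,0.5],0]
    - [[77,-1.5,0.5],0]
    - [[77,-1.5,0.5],0]
    - [[77,-1.5,0.5],0]
    - [[77,-1.5,0.5],0]

```text
time: 2.35
tool_pos: [469.0, 159.3, 25.6]
tcp_rot: [-17.5, 89.9, -17.4]
ft_force: [0.4, 0.3, 0.5]
finger_gap: 85.1
```

Call:
move_arm:
  deltas:
    - [[0,0,0],0]
    - [[0,0,0],0]
    - [[0,0,0],0]
    - [[0,0,0],0]
    - [[0,0,0],0]
    - [[0,0,0],0]
    - [[0,0,0],0]
    - [[0,0,0],0]
  jaw: -1
  squeeze: 40

```text
time: 3.35
tool_pos: [469.3, 159.3, 25.9]
tcp_rot: [-14.8, 89.8, -14.7]
ft_force: [-1.5, -0.0, 4.5]
finger_gap: 31.4
```

Call:
move_arm:
  deltas:
    - [[-25,0,0],0]
    - [[-60,0,0],0]
    - [[-80,0,0],0]
    - [[-80,-40,26],0]
    - [[-80,-80,52],0]
    - [[-80,-120,78],0]
    - [[-80,-160,103],0]
    - [[-80,-200,129],0]
    - [[-80,-240,155],0]
    - [[-80,-270,174],0]
    - [[-80,-284,183],0]
    - [[-80,-284,183],0]

```text
time: 4.85
tool_pos: [652.2, -124.6, 105.8]
tcp_rot: [-6.4, 89.9, -6.4]
ft_force: [-0.3, -0.2, -0.3]
finger_gap: 31.2
```

Run:
```python
from h import *
p,d=r.snapshot("side"); cv2.imwrite("pics/s1.png",p[:,:,::-1]); print(r.sense()['finger_gap'],r.sense()['ft_force']); go(652,-125.5,18,90)
```

```text
30.691880954373726 [ 0.30082924 -0.27556949 -0.17702014]
delta [87.8 -1.9 -0. ] turn 0.1 (tool x down) jaw now 90.1 xaxis [ 0.001  0.    -1.   ]
```

View pics/s1.png

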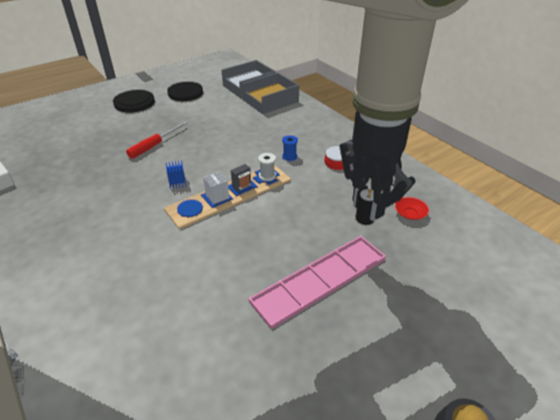

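The capacitor is held upright at (365,208), its pad is empty and the other parts are undisturbed. I'll lower it.

Call:
move_arm:
  deltas:
    - [[30,-1,0],0]
    - [[55,-1,0],0]
    - [[75,-1,0],0]
    - [[81,-1,0],0]
    - [[83,-1,0],0]
    - [[85,-1,0],0]
    - [[85,-1,0],0]

```text
time: 5.78
tool_pos: [652.6, -124.8, 21.7]
tcp_rot: [-5.2, 89.8, -5.1]
ft_force: [1.3, -0.5, -0.3]
finger_gap: 30.9
```

Call:
move_arm:
  deltas:
    - [[1,0,0],0]
    - [[2,0,0],0]
    - [[2,0,0],0]

```text
time: 6.15
tool_pos: [652.5, -124.8, 19.6]
tcp_rot: [-3.7, 89.9, -3.7]
ft_force: [-0.1, 0.0, -0.6]
finger_gap: 31.2
```

Call:
move_arm:
  deltas:
    - [[0.7,0,0],0]
    - [[1.4,0,0],0]
    - [[1.4,0,0],0]

```text
time: 6.52
tool_pos: [652.5, -124.8, 18.1]
tcp_rot: [-1.5, 89.9, -1.5]
ft_force: [0.7, 0.1, -0.6]
finger_gap: 31.0
```

Call:
move_arm:
  deltas:
    - [[0.5,0,0],0]
    - [[1,0,0],0]
    - [[1,0,0],0]

```text
time: 6.9
tool_pos: [652.6, -124.8, 17.9]
tcp_rot: [-4.0, 89.9, -4.0]
ft_force: [-3.5, 1.7, 6.3]
finger_gap: 31.0
```

Call:
move_arm:
  deltas:
    - [[0,0,0],0]
    - [[0,0,0],0]
    - [[0,0,0],0]
    - [[0,0,0],0]
    - [[-5,0,0],0]
    - [[-30,0,0],0]
    - [[-80,0,0],0]
    - [[-85,0,0],0]
    - [[-85,0,0],0]
  jaw: 1

```text
time: 8.02
tool_pos: [653.0, -125.0, 104.0]
tcp_rot: [-9.0, 89.7, -9.0]
ft_force: [0.1, -0.7, -0.9]
finger_gap: 85.3
```

Run:
```python
from h import *
p,d=r.snapshot("side"); cv2.imwrite("pics/s2.png",p[:,:,::-1]); go(527,156.5,100,86); go(527,156.5,24,86)
```

```text
delta [   2.2  281.4 -124.7] turn 4.1 (tool x down) jaw now 90.1 xaxis [ 0.002 -0.    -1.   ]
delta [  78.2  281.4 -124.9] turn 4.1 (tool x down) jaw now 90.1 xaxis [ 0.002 -0.    -1.   ]
```

View pics/s2.png

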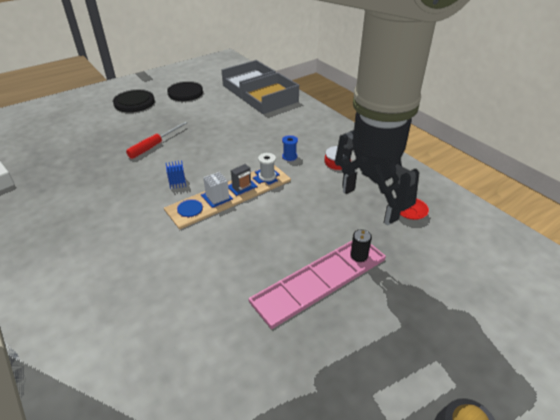

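The capacitor stands upright in the far pocket at (360,247). Heat sink next.

Call:
move_arm:
  deltas:
    - [[2,55,-24],4]
    - [[2,110,-48],4]
    - [[2,165,-73],4]
    - [[2,220,-97],4]
    - [[2,265,-117],4]
    - [[2,281,-124.5],4]
    - [[2,281,-124.5],4]
    - [[2,281,-124.5],4]

```text
time: 9.07
tool_pos: [527.5, 154.9, 99.7]
tcp_rot: [-22.6, 89.9, -26.6]
ft_force: [0.2, -0.3, -0.4]
finger_gap: 85.5
```

Run:
```python
from h import *
go(527,156.5,23.5,86)
```

```text
delta [76.2  1.6 -0.7] turn 0.0 (tool x down) jaw now 86.0 xaxis [ 0.001 -0.001 -1.   ]
```

Call:
move_arm:
  deltas:
    - [[30,1.5,-0.5],0]
    - [[60,1.5,-0.5],0]
    - [[75,1.5,-0.5],0]
    - [[75,1.5,-0.5],0]
    - [[75,1.5,-0.5],0]

```text
time: 9.7
tool_pos: [528.4, 156.2, 25.9]
tcp_rot: [-3.8, 89.8, -7.8]
ft_force: [0.1, 0.2, 0.5]
finger_gap: 85.4
```

Call:
move_arm:
  deltas:
    - [[0,0,0],0]
    - [[0,0,0],0]
    - [[0,0,0],0]
    - [[0,0,0],0]
    - [[0,0,0],0]
    - [[0,0,0],0]
    - [[0,0,0],0]
    - [[0,0,0],0]
  jaw: -1
  squeeze: 40

```text
time: 10.7
tool_pos: [528.9, 156.4, 26.6]
tcp_rot: [1.5, 89.8, -2.5]
ft_force: [-0.8, 0.4, 6.3]
finger_gap: 33.5
```

Run:
```python
from h import *
go(532.5,-125.5,105,90)
```

```text
delta [ -78.4 -280.9   23.6] turn -4.0 (tool x down) jaw now 86.0 xaxis [ 0.004 -0.    -1.   ]
```

Call:
move_arm:
  deltas:
    - [[-25,0,0],0]
    - [[-60,0,0],0]
    - [[-79,0,0],0]
    - [[-79,-40,3],-1]
    - [[-79,-80,6],-2]
    - [[-79,-125,10],-3]
    - [[-79,-170,14],-4]
    - [[-79,-215,18],-4]
    - [[-79,-255,21],-4]
    - [[-79,-281,23.5],-4]
    - [[-79,-281,23.5],-4]
    - [[-79,-281,23.5],-4]

```text
time: 12.2
tool_pos: [532.0, -125.0, 105.0]
tcp_rot: [10.5, 89.8, 10.5]
ft_force: [0.3, 1.3, -0.8]
finger_gap: 33.5
```

Run:
```python
from h import *
print(r.sense()['finger_gap']); go(532.5,-125.5,18,90)
```

```text
33.48245236248617
delta [87.  -0.5  0.2] turn -0.0 (tool x down) jaw now 90.0 xaxis [ 0.003  0.001 -1.   ]
```

The heat sink's pocket is the second farthest, at x≈592.5, so I'm shifting +60 before lowering.

Call:
move_arm:
  deltas:
    - [[0,0,30],0]
    - [[0,0,60],0]
    - [[0,0,60.5],0]
    - [[30,-0.5,60.5],0]
    - [[55,-0.5,60.5],0]
    - [[75,-0.5,60.5],0]
    - [[81,-0.5,60.5],0]
    - [[83,-0.5,60.5],0]
    - [[84,-0.5,60.5],0]
    - [[84,-0.5,60.5],0]

```text
time: 13.45
tool_pos: [593.4, -125.7, 22.1]
tcp_rot: [1.9, 89.7, 1.9]
ft_force: [-0.2, 0.4, -1.3]
finger_gap: 33.1
```

Call:
move_arm:
  deltas:
    - [[1,0,0],0]
    - [[2,0,0],0]
    - [[2,0,0],0]

```text
time: 13.82
tool_pos: [593.3, -125.7, 20.0]
tcp_rot: [2.6, 89.8, 2.6]
ft_force: [0.0, 0.5, -0.7]
finger_gap: 33.2
```

Call:
move_arm:
  deltas:
    - [[0.7,0,0],0]
    - [[1.4,0,0],0]
    - [[1.4,0,0],0]

```text
time: 14.2
tool_pos: [593.4, -125.7, 18.6]
tcp_rot: [2.6, 89.7, 2.6]
ft_force: [0.3, 0.3, -1.2]
finger_gap: 33.4
```

Call:
move_arm:
  deltas:
    - [[0.6,0,0],0]
    - [[1.2,0,0],0]
    - [[1.2,0,0],0]

```text
time: 14.58
tool_pos: [593.4, -125.7, 18.6]
tcp_rot: [1.5, 89.8, 1.5]
ft_force: [-5.8, 1.8, 9.6]
finger_gap: 33.8
```

Contact, so I'll release, rise, and go back for the transformer.

Call:
move_arm:
  deltas:
    - [[0,0,0],0]
    - [[0,0,0],0]
    - [[0,0,0],0]
    - [[0,0,0],0]
    - [[-5,0,0],0]
    - [[-30,0,0],0]
    - [[-80,0,0],0]
    - [[-85,0,0],0]
    - [[-85,0,0],0]
  jaw: 1

```text
time: 15.7
tool_pos: [593.5, -125.9, 104.3]
tcp_rot: [-3.2, 89.7, -3.2]
ft_force: [-0.9, 0.0, 0.1]
finger_gap: 85.6
```

Run:
```python
from h import *
go(585,155.8,100,90)
p,d=r.snapshot("side"); cv2.imwrite("pics/s3.png",cv2.resize(p[120:340,150:420,::-1],None,fx=2.2,fy=2.2))
```

```text
delta [  4.2 281.7  -8.6] turn -0.0 (tool x down) jaw now 90.0 xaxis [ 0.006 -0.    -1.   ]
```

View pics/s3.png

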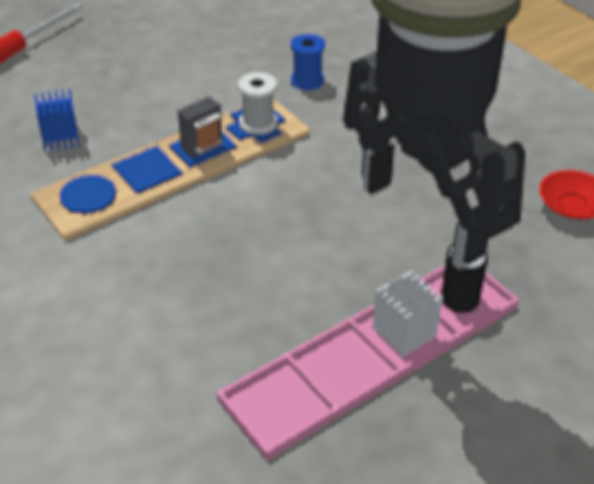

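The heat sink stands in the second-farthest pocket (crop 407,315) and the capacitor is unchanged.

Call:
move_arm:
  deltas:
    - [[4,55,-2],0]
    - [[4,110,-4],0]
    - [[4,165,-6],0]
    - [[4,220,-7],0]
    - [[4,265,-8],0]
    - [[4,281.5,-9],0]
    - [[4,281.5,-9],0]
    - [[4,281.5,-9],0]
    - [[30,281.5,-9],0]
    - [[60,281.5,-9],0]
    - [[79,281.5,-9],0]
    - [[79,281.5,-9],0]

```text
time: 17.25
tool_pos: [582.5, 154.7, 22.1]
tcp_rot: [-125.7, 90.0, -125.8]
ft_force: [0.2, -0.1, -0.8]
finger_gap: 85.4
```

Run:
```python
from h import *
go(585,155.8,26,90)
```

```text
delta [-3.9  1.1  2.5] turn -0.1 (tool x down) jaw now 89.9 xaxis [-0. -0. -1.]
```

Call:
move_arm:
  deltas:
    - [[-3.5,1,2.5],0]
    - [[-3.5,1,2.5],0]

```text
time: 17.5
tool_pos: [586.6, 155.8, 27.5]
tcp_rot: [0.9, 89.9, 0.8]
ft_force: [-0.9, 0.0, -0.2]
finger_gap: 85.5
```

Call:
move_arm:
  deltas:
    - [[0,0,0],0]
    - [[0,0,0],0]
    - [[0,0,0],0]
    - [[0,0,0],0]
    - [[0,0,0],0]
    - [[0,0,0],0]
    - [[0,0,0],0]
    - [[0,0,0],0]
  jaw: -1
  squeeze: 60

```text
time: 18.5
tool_pos: [587.1, 156.0, 28.0]
tcp_rot: [6.0, 89.8, 5.9]
ft_force: [0.8, 0.6, 6.0]
finger_gap: 31.0
```

Run:
```python
from h import *
go(532.5,-125.5,105,90)
```

```text
delta [ -77.3 -281.5  -53.8] turn -0.1 (tool x down) jaw now 89.9 xaxis [ 0.004  0.    -1.   ]
```

Call:
move_arm:
  deltas:
    - [[-25,0,0],0]
    - [[-60,0,0],0]
    - [[-77,0,0],0]
    - [[-77,-40,-8],0]
    - [[-77,-80,-15],0]
    - [[-77,-125,-24],0]
    - [[-77,-170,-32],0]
    - [[-77,-215,-41],0]
    - [[-77,-255,-49],0]
    - [[-77,-281,-54],0]
    - [[-77,-281,-54],0]
    - [[-77,-281,-54],0]

```text
time: 20.0
tool_pos: [531.8, -124.4, 103.9]
tcp_rot: [28.1, 89.8, 28.0]
ft_force: [0.1, 0.2, -2.5]
finger_gap: 31.1
```

Run:
```python
from h import *
print(r.sense()['finger_gap']); go(532.5,-125.5,20,90)
```

```text
31.104525767135353
delta [83.9 -1.2  0.5] turn -0.1 (tool x down) jaw now 89.9 xaxis [ 0.002  0.001 -1.   ]
```

Call:
move_arm:
  deltas:
    - [[30,-1,0.5],0]
    - [[55,-1,0.5],0]
    - [[73,-1,0.5],0]
    - [[78,-1,0.5],0]
    - [[80,-1,0.5],0]
    - [[81,-1,0.5],0]
    - [[81,-1,0.5],0]

```text
time: 20.88
tool_pos: [533.1, -125.5, 23.7]
tcp_rot: [12.6, 89.8, 12.5]
ft_force: [0.3, -0.2, -2.1]
finger_gap: 31.1
```

Call:
move_arm:
  deltas:
    - [[0.7,0,0],0]
    - [[1.4,0,0],0]
    - [[1.4,0,0],0]

```text
time: 21.25
tool_pos: [533.1, -125.5, 22.3]
tcp_rot: [12.7, 89.8, 12.6]
ft_force: [-0.2, -0.9, -3.3]
finger_gap: 31.1
```

Call:
move_arm:
  deltas:
    - [[0.7,0,0],0]
    - [[1.4,0,0],0]
    - [[1.4,0,0],0]

```text
time: 21.62
tool_pos: [533.0, -125.5, 20.7]
tcp_rot: [14.6, 89.8, 14.5]
ft_force: [0.4, 0.2, -2.1]
finger_gap: 30.8
```

Call:
move_arm:
  deltas:
    - [[0.5,0,0],0]
    - [[1,0,0],0]
    - [[1,0,0],0]

```text
time: 22.0
tool_pos: [533.0, -125.5, 20.0]
tcp_rot: [14.7, 89.8, 14.6]
ft_force: [-2.4, 0.5, 1.1]
finger_gap: 31.0
```

Contact (−2 → +1 N). Release.

Call:
move_arm:
  deltas:
    - [[0.3,0,0],0]
    - [[0.3,0,0],0]
    - [[0.3,0,0],0]
    - [[0,0,0],0]
    - [[-5,0,0],0]
    - [[-30,0,0],0]
    - [[-80,0,0],0]
    - [[-85,0,0],0]
    - [[-85,0,0],0]
  jaw: 1

```text
time: 23.12
tool_pos: [533.2, -125.7, 105.7]
tcp_rot: [3.8, 89.7, 3.7]
ft_force: [-0.9, -0.2, 0.0]
finger_gap: 85.6
```

Run:
```python
from h import *
go(647.5,155.3,100,90)
p,d=r.snapshot("side"); cv2.imwrite("pics/s4.png",cv2.resize(p[120:340,150:420,::-1],None,fx=2.2,fy=2.2))
```

```text
delta [  6.3 281.3 113.6] turn -0.1 (tool x down) jaw now 89.9 xaxis [ 0.005  0.    -1.   ]
```

View pics/s4.png

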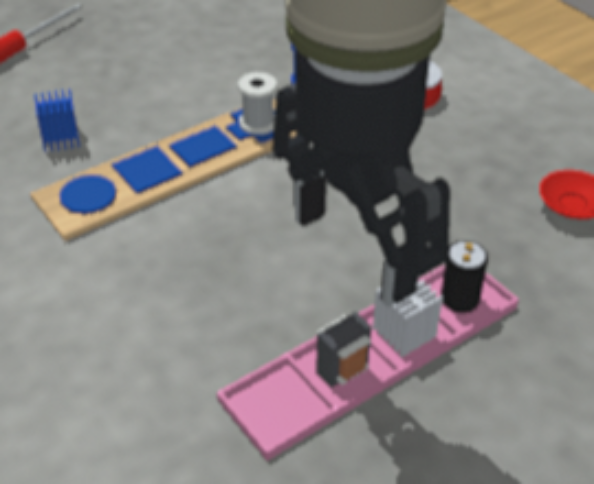

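The transformer stands in the second-nearest pocket (crop 343,352). The reel is last; it is the white one on the board.

Call:
move_arm:
  deltas:
    - [[6,50,20],0]
    - [[6,100,40],0]
    - [[6,150,61],0]
    - [[6,200,81],0]
    - [[6,250,101],0]
    - [[6,281,114],0]
    - [[6,281,114],0]
    - [[6,281,114],0]

```text
time: 24.18
tool_pos: [645.8, 154.7, 97.2]
tcp_rot: [135.3, 90.0, 135.1]
ft_force: [-0.9, 0.4, 0.2]
finger_gap: 85.6
```

Run:
```python
from h import *
go(647.7,155.5,25,90)
```

```text
delta [72.2  0.8  2. ] turn -0.1 (tool x down) jaw now 89.9 xaxis [-0.  0. -1.]
```

Call:
move_arm:
  deltas:
    - [[30,1,1.5],0]
    - [[60,1,1.5],0]
    - [[72,1,1.5],0]
    - [[72,1,1.5],0]
    - [[72,1,1.5],0]

```text
time: 24.8
tool_pos: [648.3, 155.4, 26.7]
tcp_rot: [14.4, 89.9, 14.2]
ft_force: [0.9, -0.4, 0.6]
finger_gap: 85.3
```

Call:
move_arm:
  deltas:
    - [[0,0,0],0]
    - [[0,0,0],0]
    - [[0,0,0],0]
    - [[0,0,0],0]
    - [[0,0,0],0]
    - [[0,0,0],0]
    - [[0,0,0],0]
    - [[0,0,0],0]
  jaw: -1
  squeeze: 60

```text
time: 25.8
tool_pos: [648.9, 155.7, 27.6]
tcp_rot: [14.0, 89.8, 13.8]
ft_force: [0.1, 1.6, 4.9]
finger_gap: 34.4
```

Run:
```python
from h import *
go(472.5,-125,105,90)
```

```text
delta [ -78.2 -281.  -175.5] turn -0.1 (tool x down) jaw now 89.9 xaxis [ 0.003  0.001 -1.   ]
```

Call:
move_arm:
  deltas:
    - [[-15,0,0],0]
    - [[-45,0,0],0]
    - [[-78,0,0],0]
    - [[-78,-35,-22],0]
    - [[-78,-75,-47],0]
    - [[-78,-115,-72],0]
    - [[-78,-155,-97],0]
    - [[-78,-195,-122],0]
    - [[-78,-235,-147],0]
    - [[-78,-265,-165],0]
    - [[-78,-281,-175.5],0]
    - [[-78,-281,-175.5],0]

```text
time: 27.3
tool_pos: [471.8, -125.9, 105.2]
tcp_rot: [10.6, 89.8, 10.3]
ft_force: [0.2, -0.1, -1.7]
finger_gap: 34.6
```

Run:
```python
from h import *
print(r.sense()['finger_gap']); go(472.5,-125,19.6,90)
p,d=r.snapshot("side"); cv2.imwrite("pics/s5.png",cv2.resize(p[120:340,150:420,::-1],None,fx=2.2,fy=2.2))
```

```text
34.56337776373514
delta [85.6  0.9  0.4] turn -0.3 (tool x down) jaw now 89.7 xaxis [ 0.003  0.001 -1.   ]
```

View pics/s5.png

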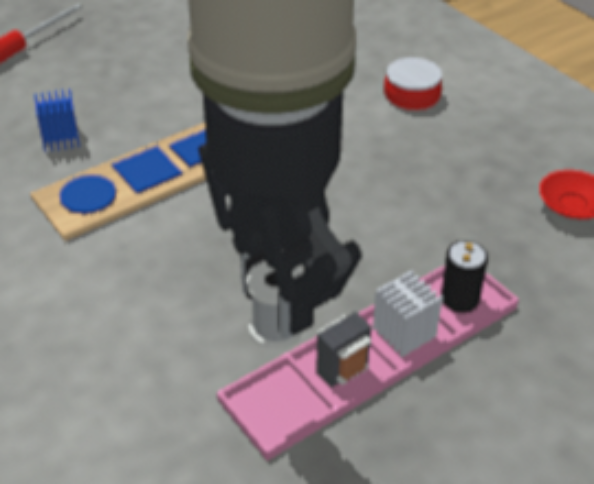

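The reel hangs upright and held (crop 272,300), and the other three stand in place. I'll lower it.

Call:
move_arm:
  deltas:
    - [[30,1,0.5],0]
    - [[55,1,0.5],0]
    - [[75,1,0.5],0]
    - [[80,1,0.5],0]
    - [[82,1,0.5],0]
    - [[83,1,0.5],0]
    - [[83,1,0.5],0]

```text
time: 28.22
tool_pos: [473.9, -124.3, 23.1]
tcp_rot: [5.0, 89.7, 4.8]
ft_force: [0.3, 0.4, -1.4]
finger_gap: 34.4
```

Call:
move_arm:
  deltas:
    - [[0.7,0,0],0]
    - [[1.4,0,0],0]
    - [[1.4,0,0],0]

```text
time: 28.6
tool_pos: [473.8, -124.3, 21.6]
tcp_rot: [5.5, 89.7, 5.3]
ft_force: [-0.2, 1.2, -2.3]
finger_gap: 34.6
```

Call:
move_arm:
  deltas:
    - [[0.6,0,0],0]
    - [[1.2,0,0],0]
    - [[1.2,0,0],0]

```text
time: 28.98
tool_pos: [473.7, -124.3, 20.3]
tcp_rot: [6.7, 89.7, 6.5]
ft_force: [0.5, 0.6, -1.6]
finger_gap: 34.5
```

Call:
move_arm:
  deltas:
    - [[0.5,0,0],0]
    - [[1,0,0],0]
    - [[1,0,0],0]

```text
time: 29.35
tool_pos: [473.8, -124.3, 19.6]
tcp_rot: [6.1, 89.7, 5.9]
ft_force: [-1.3, 0.9, 2.3]
finger_gap: 34.5
```

Contact. I'll release, rise and step aside so both cameras have a clear view.

Call:
move_arm:
  deltas:
    - [[0.3,0,0],0]
    - [[0.3,0,0],0]
    - [[0.3,0,0],0]
    - [[0,0,0],0]
    - [[-5,0,0],0]
    - [[-30,0,0],0]
    - [[-80,0,0],0]
    - [[-100,0,0],0]
    - [[-100,50,0],0]
    - [[-100,100,0],0]
    - [[-100,150,0],0]
    - [[-100,150,0],0]
  jaw: 1

```text
time: 30.85
tool_pos: [473.8, 28.5, 120.1]
tcp_rot: [13.9, 89.7, 13.9]
ft_force: [-0.6, -1.1, 0.2]
finger_gap: 85.7
```

Run:
```python
from h import *
a,_=r.snapshot("side"); b,d=r.snapshot("top"); cv2.imwrite("pics/f.png",np.hstack([cv2.resize(a[170:350,220:420,::-1],(390,351)),cv2.resize(b[130:310,320:420,::-1],(320,576))[:351] if 0 else cv2.resize(b[130:320,300:430,::-1],(240,351))]))
X=cloud("top",d)
for n,x,z0,z1 in(("reel",472.5,44,56),("tra",532.5,42,54),("hs",592.5,42,54),("cap",652.5,48,55)):
    t=(abs(X[...,0]-x)<29)&(abs(X[...,1]+125)<30)&(X[...,2]>z0)&(X[...,2]<z1); Q=X[t]
    print(n,len(Q),rect(Q[:,:2]) if len(Q)>5 else '',np.percentile(Q[:,2],[5,50,95]).round(1) if len(Q) else '')
print(r.sense()['time'],r.sense()['ft_force'])
```

```text
reel 0  
tra 0  
hs 0  
cap 209 (array([ 650.9, -125.1]), -43.9, array([30.9, 30.2])) [51.1 53.8 54.8]
30.95 [ 0.25353142 -0.38783092  0.19575528]
```

View pics/f.png

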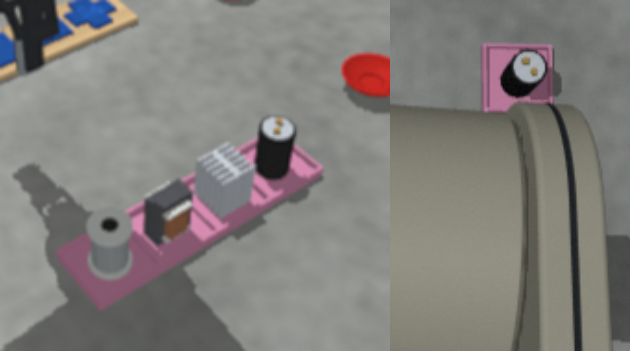

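All four stand in reverse order in the side view. The arm blocks the top camera, so I'll move it farther aside to check that the parts stand flat.

Call:
move_arm:
  deltas:
    - [[-60,60,-20],0]
    - [[-100,120,-50],0]
    - [[-100,180,-80],0]
    - [[-100,240,-100],0]
    - [[-100,280,-100],0]
    - [[-100,280,-100],0]
    - [[-100,280,-100],0]

```text
time: 31.82
tool_pos: [374.4, 305.7, 219.4]
tcp_rot: [-7.9, 89.7, -8.0]
ft_force: [-0.0, -0.9, 0.6]
finger_gap: 85.7
```

Run:
```python
from h import *
b,d=r.snapshot("top"); X=cloud("top",d)
for n,x,z0,z1 in(("reel",472.5,44,56),("tra",532.5,42,54),("hs",592.5,42,54),("cap",652.5,48,55)):
    t=(abs(X[...,0]-x)<29)&(abs(X[...,1]+125)<30)&(X[...,2]>z0)&(X[...,2]<z1); Q=X[t]
    if len(Q)<20: print(n,len(Q)); continue
    k=np.linalg.lstsq(np.c_[Q[:,:2],np.ones(len(Q))],Q[:,2],rcond=None)[0]
    print(n,len(Q),rect(Q[:,:2]),'z',np.median(Q[:,2]).round(1),'tilt deg',np.degrees(k[:2]).round(1))
```

```text
reel 450 (array([ 473.1, -124.7]), -89.3, array([35.5, 34.7])) z 50.2 tilt deg [ 0.1 -0.7]
tra 329 (array([ 530.6, -125.4]), -0.6, array([35. , 29.9])) z 47.6 tilt deg [-0.9  0.3]
hs 353 (array([ 591.9, -126.3]), 0.2, array([36.3, 34.7])) z 47.4 tilt deg [ 0.1 -1.1]
cap 205 (array([ 650.6, -125. ]), -45.4, array([31.4, 30.2])) z 53.8 tilt deg [ 1.8 -2.1]
```

```bash
python3 -c "
from bench import r
print(r.hand_in())"
```

```text
the job is handed in; nothing more can be done
None
```

I moved all four parts to the pink tray in reverse order and handed the job in at about 32 s of the 112 s limit. From the nearest pocket to the farthest they are reel, transformer, heat sink and capacitor.

- **Setting down:** I lowered each part in steps of about 1 mm until the wrist force showed contact. The highest reading was about 10 N. I then opened the fingers and drew straight up.
- **Last top-view check:** All four parts are within about 2 mm of their pocket centres. Their tops are at 50.2, 47.6, 47.4 and 53.8 mm, against 50, 48, 48 and 54 mm expected for standing on the pocket floor. The reel, transformer and heat sink show at most about 1° of tilt. The capacitor's fit shows about 2° on each axis. I put that down to depth noise and its brass terminals, because its height fits and it looks upright in the side view.
- **Mid-task correction:** I first carried the heat sink over the wrong pocket. I noticed before lowering it and moved it 60 mm to the right one.
- **Left alone:** I did not touch the blue look-alikes. The arm ended clear of everything.

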